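Lock the loose work-light stand leg at its next hole

ROBOT

A 7-joint arm with a two-finger parallel gripper is mounted at the origin on the work surface. World frame = base frame: x ahead of the robot, y to its left, z up, the work surface at z = 0. Lengths are in m, angles in rad, forces in N, time in s.
With the tool pointing down it reaches from about 0.425 to 0.825 m from the base axis. Payload 3.6 kg.
Tool frame: the origin (TCP) lies where the fingers leave the gripper's body, on its centre line; the fingertips stand 73 mm ahead of it and the grasp point (between the pads) lies 54 mm ahead of it; z points along the fingers, y is the line along which they close (so a half turn about z gives the same grasp; the last joint's range is limited). The gripper opens to 85 mm and grips with 20 to 120 N. Pads are 22 mm wide; open, the fingers measure 114 mm over their backs; the gripper's body (76 mm by 85 mm) begins 54 mm behind the grasp point. The pads swing forward as they close: fully open they stand 13 mm farther back than shut.
Start: joints at [1.123, 0.615, -0.013, 1.423, 0.008, 1.103, -0.04], TCP at [0.266, -0.593, 0.304] pointing down, gripper open.
Joint ranges: [-3.12, 3.12], [-0.3, 2.06], [-1.34, 1.32], [0.26, 2.42], [-1.36, 4.5], [0.01, 1.98], [-2.84, 2.84]. Speed limits (rad/s): [2.79, 2.79, 3.14, 3.14, 3.14, 3.14, 3.14].

INTERFACE

Orientations are given as a unit quaternion [x, y, z, w].
In Python, from station import arm, snapshot, camera_info, ticket gives the robot as it stands. Calls block until the motion is done:
- arm.movep(position, orientation): joint-space move of the TCP to a pose.
- arm.line_to(position, velocity=0.15, ori=None): straight line of the TCP; ori=None keeps the orientation; velocity is the mean speed in m/s.
- arm.move_j(angles): joint-space move.
- arm.move_gripper(opening, effort=None): opening from 0.0 (shut) to 1.0 (fully open); effort is the grip in N (None keeps the last); returns when the fingers have stopped.
- arm.pause(seconds).
- arm.ik(position, orientation): joint angles nearest the present ones, or None.
- snapshot(name): name is "side" or "top" or "wrist"; returns the picture (400x640x3 uint8, blue, green, red); there is no depth.
- camera_info(name): a dict with "fx", "fy", "cx", "cy" (pixels), "R" (3x3) and "t" (3): a world point X has camera coordinates R X + t; the wrist camera has in their place "T_tool_cam" (4x4, takes a point from camera to tool coordinates, whose origin is the TCP and whose axes are the flange's). Camera axes: x right, y down, z forward; pixel columns grow to the right and rows downward; lengths in m; the calibration is good to about 2 mm. The wrist camera is an equidistant fisheye: a pixel r from the principal point sees the ray r / f radians off the axis. A picture is of the moment at which its call begins: read the wrist's pose just before it. camera_info takes no time and is no camera call.
A pose or a line that the arm cannot do raises arm.MotionError and nothing moves.
- ticket.finish_job(): hands the job in; it is judged then, once.
Readings, each from a call of its own:
- arm.read_time(): time.
- arm.read_joint_positions(): joint angles.
- arm.read_dq(): joint speeds.
- arm.read_effort(): joint torques, N m.
- arm.read_tool_pos(): TCP position.
- arm.read_eef_rot(): TCP orientation.
- arm.read_ft_force(): force on the tool from outside, world axes, zero at the start.
- arm.read_wrist_torque(): the same for the moment, N m.
- arm.read_opening(): opening from 0.0 (shut) to 1.0 (fully open).
- arm.read_finger_force(): force on a finger pad.
Only numpy, scipy, OpenCV 4.12 (cv2) and the standard library are available. Lean on these libraries where they do the work, as an engineer would, in place of code of your own. Each camera call takes 0.05 s, during which the arm holds its last target. There are 200 camera calls.

TASK

Two telescoping legs of a work-light stand lie cradled on the repair bench: one is already drawn out and locked, its sprung button standing up through the hole nearest the tube's mouth; the other is shorter and unlocked, its button hidden inside between two holes. Draw the shorter leg out until its button pops up through the next hole, so that both legs are the same length, and let go. Leave the locked leg locked as it is.

Things in the scene. Friction and masses are not known exactly. Their poses are not given: they have to be found in the camera images.
- leg_grip (a point): Grip point on the shorter leg: axis of its 23 mm square steel inner tube, 75 mm above the bench; pinch it from above, across. x runs along the leg into the fixed 30 mm square outer tube (mouth 53-78 mm away at the start), z up; drawing out moves it along -x, and it moves with the tube. A round rubber foot (40 mm wide, 46 mm long) begins 25 mm away on the -x side.
- leg_slide (a joint): How far the shorter leg's inner tube is drawn out (m): 0 with the button at the outer tube's middle hole, growing outwards; the next hole, where it must lock, is at 0.080. Starts at 0.020 to 0.045, slides against about 3 N of friction, stays where left. With the button up in a hole it is locked, with about 1.5 mm of play either way, however hard it is pulled.
- leg_button (a joint): The 11 mm wide domed sprung brass button on top of the shorter leg's inner tube (m): about 0 while held down under the outer tube's top wall, about 0.008 when popped up fully through a 14 mm hole, where it stands some 5 mm proud of the outer tube. The spring lifts it by itself.
- other_slide (a joint): How far the inner tube of the other leg, alike but longer, is drawn out (m), on the same scale. It is locked at 0.080 and must stay so.

How it is judged:
At the end, for the whole second after the job is handed in: The short leg is drawn out to its next hole (slide value 0.080 within 5 mm) with its button up through that hole (button value above 0.005), and the other leg is still locked at 0.080 (within 5 mm) (value of joint leg_slide between 0.075 and 0.085 m and value of joint leg_button above 0.005 m and value of joint other_slide between 0.075 and 0.085 m); the robot touches nothing.
It fails at once if the locked leg is shifted out of its hole (value of joint other_slide below 0.074 m or value of joint other_slide above 0.086 m).
It also fails if it takes over 29 s, if anything falls off the work surface, if the arm or the gripper's body presses on something with over 40 N, if the wrist force passes 120 N, or if a joint passes its speed limit or range.

## Working session

There is one attempt and no reset: what is moved stays moved. The work goes in short steps, each a Python script; the robot and the scene stay as the last script left them, time stands still between calls to the robot, and variables do not carry over. Pictures are saved under pics/ and viewed, at most 10 in all, crops included, and the job is handed in when it is done.

```bash
mkdir -p pics
python3 - <<'E'
from station import arm, snapshot, camera_info
import cv2
for n in ("top","side"):
    cv2.imwrite(f"pics/{n}0.png",snapshot(n)); c=camera_info(n); print(n,c)
print(arm.read_tool_pos(),arm.read_eef_rot(),arm.read_time())
E
```

```text
top {'fx': 397.5157943542766, 'fy': 397.5157943542766, 'cx': 315.9103986280903, 'cy': 202.6804961110291, 'R': array([[-0.02456869, -0.99965859, -0.00889302],
       [-0.98720689,  0.0256626 , -0.15736581],
       [ 0.1575403 ,  0.00491297, -0.98750034]]), 't': array([0.00087294, 0.68474281, 0.78350236])}
side {'fx': 378.9612499854248, 'fy': 378.9612499854248, 'cx': 321.0406256309743, 'cy': 192.13731080780644, 'R': array([[ 0.95621131, -0.29197755,  0.02022484],
       [-0.15140883, -0.55262577, -0.81956093],
       [ 0.25047017,  0.78061121, -0.57263499]]), 't': array([-0.64437706,  0.17631879,  0.74902871])}
[ 0.26593116 -0.59254441  0.30283303] [ 9.77836855e-01  2.09365056e-01 -2.49606265e-04 -1.13833883e-03] 0.1
```

View pics/top0.png

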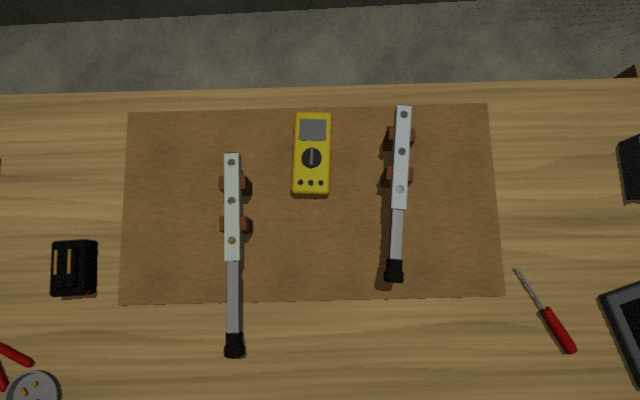

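View pics/side0.png

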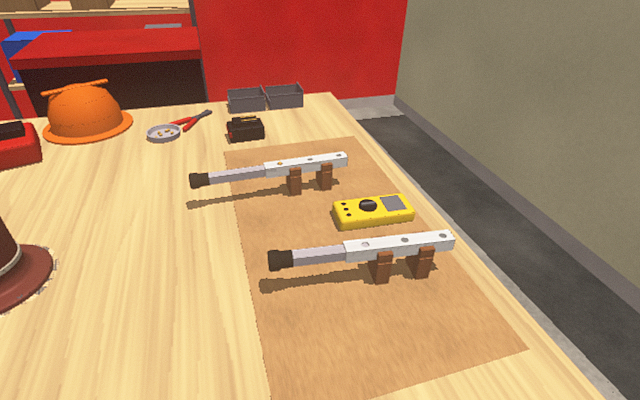

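The shorter leg is the one on the right in the top view: mouth near (399,208), foot starting near (395,262). I'll zoom in on it.

Run:
```python
import cv2,numpy as np
a=cv2.imread("pics/top0.png")[180:290,360:440]; b=cv2.imread("pics/side0.png")[225:275,260:360]
a=cv2.resize(a,None,fx=5,fy=5,interpolation=cv2.INTER_CUBIC);b=cv2.resize(b,(400,200),interpolation=cv2.INTER_CUBIC)
o=np.zeros((550,800,3),np.uint8);o[:,:400]=a;o[:200,400:]=b
cv2.imwrite("pics/crop.png",o)
```

```text
(no output)
```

View pics/crop.png

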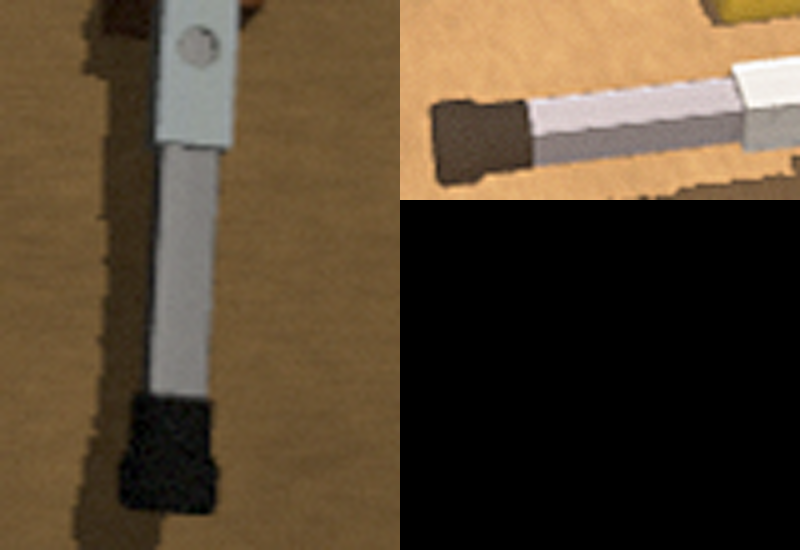

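The crop shows the inner tube's top face running from the mouth at (189,148) to the foot at (179,395), with the outer tube's last hole at (198,46). Back-projecting those to the top faces.

```bash
cat > h.py <<'E'
import numpy as np
from station import camera_info
def bp(u,v,z,n="top"):
    c=camera_info(n); R,t=c["R"],c["t"]; C=-R.T@t
    d=R.T@np.array([(u-c["cx"])/c["fx"],(v-c["cy"])/c["fy"],1]); return C+d*(z-C[2])/d[2]
E
python3 - <<'E'
from h import *
f=lambda x,y:((x+.5)/5-.5+360,(y+.5)/5-.5+180)
g=lambda x,y:((x-400+.5)/4-.5+260,(y+.5)/4-.5+225)
P={k:bp(*f(x,y),z) for k,(x,y,z) in dict(mouth=(189,148,.0865),foot=(179,395,.0865),hole=(198,46,.09),L=(150,390,.0865),R=(208,390,.0865),mo=(194,146,.09)).items()}
P['h3']=bp(404,114,.09)
P['h2']=bp(402,151.5,.09)
# side view: near top edge ends
P['s_far_foot']=bp(*g(529,100),.0865,"side");P['s_near_foot']=bp(*g(532,135),.0865,"side")
P['s_near_mouth']=bp(*g(742,110),.0865,"side")
for k in P: print(k,P[k].round(4))
d=P['mouth']-P['foot'];print(np.linalg.norm(d),np.degrees(np.arctan2(d[1],d[0])))
d=P['h3']-P['hole'];print(np.linalg.norm(d),np.degrees(np.arctan2(d[1],d[0])))
E
```

```text
mouth [ 0.6618 -0.1805  0.0865]
foot [ 0.5634 -0.171   0.0865]
hole [ 0.7029 -0.1858  0.09  ]
L [ 0.5656 -0.1596  0.0865]
R [ 0.5651 -0.1825  0.0865]
mo [ 0.6621 -0.1819  0.09  ]
h3 [ 0.8613 -0.2049  0.09  ]
h2 [ 0.7807 -0.196   0.09  ]
s_far_foot [ 0.5654 -0.1606  0.0865]
s_near_foot [ 0.5614 -0.1835  0.0865]
s_near_mouth [ 0.6601 -0.1944  0.0865]
0.09890005275104566 -5.538789617868608
0.15960624698505502 -6.8818325211906135
```

```bash
cat >> h.py <<'E'
from scipy.spatial.transform import Rotation as Ro
a=np.radians(-6.4); u=np.array([np.cos(a),np.sin(a),0])
def quat(s):
    y=s*np.array([-np.sin(a),np.cos(a),0]); z=np.array([0,0,-1.]); return Ro.from_matrix(np.c_[np.cross(y,z),y,z]).as_quat()
G=np.array([.5634,-.1718,.129])+.030*u
E
python3 - <<'E'
from h import *
from station import arm,snapshot
import cv2
j=arm.read_joint_positions(); up=np.array([0,0,.1])
c=[(np.abs(np.array(k)-j).max(),s) for s in(1,-1) if (k:=arm.ik(G+up,quat(s))) is not None]
print(c); q=quat(min(c)[1])
arm.movep(G+up,q); arm.line_to(G,.1)
print(arm.read_ft_force(),arm.read_time())
arm.move_gripper(0.0,40)
print(arm.read_opening(),arm.read_finger_force(),arm.read_ft_force(),arm.read_tool_pos()-G,arm.read_time())
cv2.imwrite("pics/top1.png",cv2.resize(snapshot("top")[80:320,280:480],None,fx=2.5,fy=2.5))
E
```

```text
[(np.float64(1.3053512513149657), 1), (np.float64(1.3378729506749354), -1)]
[ 0.69712112 -0.38413045 -0.30442338] 3.1833
0.2605075335709524 43.014668226242065 [-0.30872157  1.86516483  2.12645579] [0.00012841 0.00079359 0.00036615] 3.775
```

View pics/top1.png

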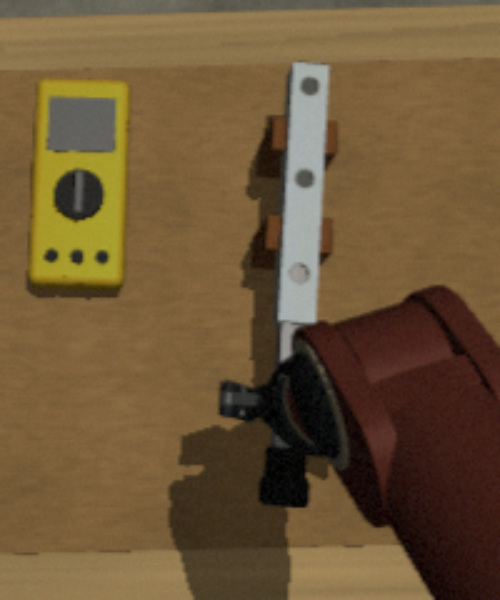

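The picture shows the fingers around the inner tube, between the foot (285,475) and the mouth (298,322). The opening of 0.26, about 22 mm, fits a grip on the 23 mm tube. Now I'll draw it out slowly while watching the force.

Run:
```python
from h import *
from station import arm,snapshot
import cv2
p0=np.array(arm.read_tool_pos()); s=.030
arm.line_to(p0-s*u,.03)
print(arm.read_ft_force(),arm.read_time())
while s<.056:
    s+=.0015; arm.line_to(p0-s*u,.02); f=np.array(arm.read_ft_force())@u
    print(round(s,4),round((p0-arm.read_tool_pos())@u,4),round(f,1),round(arm.read_time(),2))
    if f>14: break
cv2.imwrite("pics/top2.png",cv2.resize(snapshot("top")[80:320,280:480],None,fx=2.5,fy=2.5))
```

```text
[ 6.35881698  0.5985064  -3.06726828] 4.975
0.0315 0.0315 1.5 5.22
0.033 0.0346 -5.2 5.47
0.0345 0.0357 -4.6 5.72
0.036 0.0361 -1.6 5.97
0.0375 0.0367 1.9 6.22
0.039 0.0387 1.9 6.47
0.0405 0.0398 4.2 6.72
0.042 0.0401 7.2 6.97
0.0435 0.0404 10.8 7.22
0.045 0.0407 13.2 7.47
0.0465 0.0411 15.9 7.72
```

View pics/top2.png

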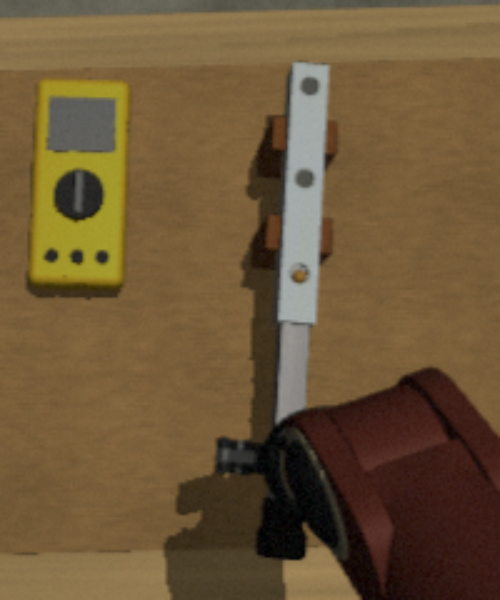

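The brass button now shows in the hole at (299,273), and the force has risen against the stop. I'll back off the tension, release, retreat and check.

Run:
```python
from h import *
from station import arm,snapshot
import cv2
p=np.array(arm.read_tool_pos())
arm.line_to(p+.0005*u,.02); print(np.array(arm.read_ft_force())@u)
arm.move_gripper(1.0); p=np.array(arm.read_tool_pos()); arm.line_to(p+[0,0,.15],.12); arm.line_to(p+[0,-.2,.15],.2); arm.pause(.5)
print(arm.read_ft_force(),arm.read_time())
a=snapshot("top")[180:310,360:440];b=snapshot("side")[210:290,250:370]
o=np.zeros((520,800,3),np.uint8);o[:,:320]=cv2.resize(a,None,fx=4,fy=4);o[:320,320:]=cv2.resize(b,None,fx=4,fy=4)
cv2.imwrite("pics/end.png",o)
```

```text
5.521420319076677
[ 0.14844426  1.29897148 -0.64530349] 11.9083
```

View pics/end.png

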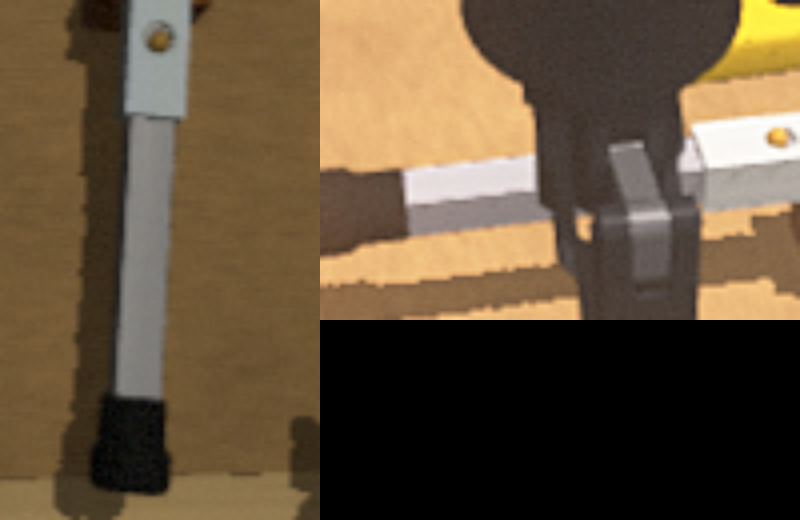

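The button stands proud in the hole, at (160,38) in the top crop and (779,136) in the side crop. The leg is drawn out and the gripper is clear of it.

```bash
python3 -c "
from station import ticket
print(ticket.finish_job())"
```

```text
the job is handed in; nothing more can be done
None
```

I drew the shorter leg out until its button popped up through the next hole, released it and moved the arm clear. I never went near the locked leg, and handed the job in at about 12 s. The pictures show the button up, but the hand-in call returned no verdict.

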